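# Candles in order of height on the table's candle board

## Task

Set the table's candle board: stand the four candles in its four green dishes, one in each, lined up in order of height, with the tallest in the dish next to the teapot and the shortest at the end by the match jar. Each must stand upright, flat on the floor of its dish inside the rim. Leave the teapot and the match jar where they are, and do not knock any candle over.

Things in the scene. Friction and masses are not known exactly. Their poses are not given: they have to be found in the camera images.
- candle_a: the shortest of four plain unlit beige pillar candles, all upright cylinders 44 mm in diameter; this one is 55 mm tall plus a 7 mm soft wick (seen only). Starts standing on the table on the robot's side of the candle board. Origin: centre of its underside, z up its axis. Rigid, about 75 g (varies).
- candle_b: the second shortest of four plain unlit beige pillar candles, all upright cylinders 44 mm in diameter; this one is 80 mm tall plus a 7 mm soft wick (seen only). Starts standing on the table on the robot's side of the candle board. Origin: centre of its underside, z up its axis. Rigid, about 110 g (varies).
- candle_c: the second tallest of four plain unlit beige pillar candles, all upright cylinders 44 mm in diameter; this one is 105 mm tall plus a 7 mm soft wick (seen only). Starts standing on the table on the robot's side of the candle board. Origin: centre of its underside, z up its axis. Rigid, about 144 g (varies).
- candle_d: the tallest of four plain unlit beige pillar candles, all upright cylinders 44 mm in diameter; this one is 130 mm tall plus a 7 mm soft wick (seen only). Starts standing on the table on the robot's side of the candle board. Origin: centre of its underside, z up its axis. Rigid, about 178 g (varies).
- dish_1: dark green candle dish, outermost on the robot's left (the +y end) of four alike in a row, 92 mm apart, on a dark wooden board (400 x 110 x 12 mm) fixed flat across the robot's front, turned up to 10 degrees. Fixed. 72 mm outside, 64 mm inside the rim; inner floor 5 mm, rim 11 mm above its underside. Origin: centre of its underside, 12 mm above the table; y axis along the row to the +y end.
- dish_2: dark green candle dish, second from the robot's left of four alike in a row, 92 mm apart, on a dark wooden board (400 x 110 x 12 mm) fixed flat across the robot's front, turned up to 10 degrees. Fixed. 72 mm outside, 64 mm inside the rim; inner floor 5 mm, rim 11 mm above its underside. Origin: centre of its underside, 12 mm above the table; y axis along the row to the +y end.
- dish_3: dark green candle dish, third from the robot's left of four alike in a row, 92 mm apart, on a dark wooden board (400 x 110 x 12 mm) fixed flat across the robot's front, turned up to 10 degrees. Fixed. 72 mm outside, 64 mm inside the rim; inner floor 5 mm, rim 11 mm above its underside. Origin: centre of its underside, 12 mm above the table; y axis along the row to the +y end.
- dish_4: dark green candle dish, outermost on the robot's right (the -y end) of four alike in a row, 92 mm apart, on a dark wooden board (400 x 110 x 12 mm) fixed flat across the robot's front, turned up to 10 degrees. Fixed. 72 mm outside, 64 mm inside the rim; inner floor 5 mm, rim 11 mm above its underside. Origin: centre of its underside, 12 mm above the table; y axis along the row to the +y end.
- teapot: plain off-white stoneware teapot, 140 mm across the body, 102 mm to the shoulder, with an arched rattan handle over the top, 169 mm high; spout on the far side (+x). Loose, standing on the table off one end of the board, about 170 mm from the nearest dish and about 440 mm from the farthest; which end differs from start to start. Origin: centre of its underside.
- match_jar: small clear glass jar of matches, 60 mm across, 55 mm tall (matches to 75 mm), loose on the table off the other end of the board. Origin: centre of its underside.

How it is judged:
By the outcome, as a careful person would: the job done as asked, in the order asked, and still so for the second after the job is handed in, with the robot touching nothing.
It also fails if it takes over 93 s, if anything falls off the work surface, if the arm or the gripper's body presses on something with over 40 N, if the wrist force passes 120 N, or if a joint passes its speed limit or range.

## Robot

A 6-joint arm with a two-finger parallel gripper is mounted at the origin on the work surface. World frame = base frame: x ahead of the robot, y to its left, z up, the work surface at z = 0. Lengths are in m, angles in degrees, forces in N, time in s.
With the tool pointing down it reaches from about 0.325 to 0.85 m from the base axis. Payload 15.5 kg.
Tool frame: the origin (TCP) lies at the very end of the fingers, on their centre line; the grasp point (between the pads) lies 19 mm behind it; z points along the fingers, y is the line along which they close (so a half turn about z gives the same grasp; the last joint's range is limited). The gripper opens to 91 mm and grips with 3 to 60 N. Pads are 32 mm wide; open, the fingers measure 118 mm over their backs; the gripper's body (76 mm by 178 mm) begins 60 mm behind the grasp point.
Start: joints at [64.372, 28.281, 77.091, -0, 74.628, -5.472], TCP at [0.215, 0.587, 0.191] pointing down, gripper open.
Joint ranges: [-166.48, 166.48], [-47.26, 123.95], [12.59, 153.08], [-70.14, 250.14], [6.76, 159.57], [-176.63, 176.63]. Speed limits (degrees/s): [108.29, 108.29, 147.25, 172.46, 172.46, 172.46].

## Interface

Orientations are given as [roll, pitch, yaw] about the fixed x, y, z axes, in that order (R = Rz(yaw) Ry(pitch) Rx(roll)).
In Python, from rig import bot gives the robot as it stands. The module is installed in compiled form; this text tells all that it offers.
- The arm moves only by the tool arm_command, never from a script. Its argument "increments" is a list of rows, each a list of 2 entries, a list of its own where there are three numbers: the shift along the tool's x, y, z in normalised numbers (1 is 50 cm), then the turn, a rotation vector about the tool's x, y, z in shares of pi rad (1.0 is pi rad). In form: [[[tx, ty, tz], [wx, wy, wz]], ...]. A call has 1 to 12 rows; each row is the pose to reach, as a shift and turn from the pose commanded when the call began, along the tool's axes at that moment; what a row does not reach only later rows make up. A row lasts 1/8 s, in which the tool goes at most 62.5 mm and 10.7 degrees, less where a joint would pass 70% of its speed; a pose out of reach is approached as far as the arm can. A call with a gripper value outside its range is refused whole. "hand" is the opening, from 0 (shut) to 1 (fully open), set as the call begins (left out, the last holds). The fingers move at their own pace and stop on an object; "grip_force" is the grip in N (left out, the last holds). Time passes only in rows, so rows that repeat a pose let the fingers close. It gives the time, the measured TCP pose, the force, the opening and the grip force at its end, in the units of the state.
- bot.state(): the state, without advancing time (a new reading comes with each control period).
- bot.camera(name): name is "scene" or "side" or "wrist"; returns a dict with "image" (420x560x3 uint8, red, green, blue), "range_z" (420x560 float32, m along the optical axis (not along the pixel's ray), 0 where there is no reading), "mtx" (3x3 intrinsics, pixels), "xyz" and "attitude" of the camera in the world; the wrist camera has in their place "hand_eye" (4x4, takes a point from camera to tool coordinates, whose origin is the TCP and whose axes are the flange's). Camera axes: x right, y up, looking along -z (the intrinsics and any distortion apply to the point x, -y, -z); pixel columns grow to the right and rows downward; lengths in m; the calibration is good to about 2 mm. The wrist camera is an equidistant fisheye: a pixel r from the principal point sees the ray r / f radians off the axis. A picture is of the moment at which its call begins: read the wrist's pose just before it.
- bot.close_job(): hands the job in; it is judged then, once.
The state is a dict: "time_s": time; "joints": joint angles; "qvel": joint speeds; "tau": joint torques, N m; "tcp_pos": TCP position; "tool_rot": TCP orientation; "force": force on the tool from outside, world axes, zero at the start; "wrist_torque": the same for the moment, N m; "grip_width": opening from 0.0 (shut) to 1.0 (fully open); "grip_force": force on a finger pad.
Only numpy, scipy, OpenCV 4.12 (cv2) and the standard library are available. Lean on these libraries where they do the work, as an engineer would, in place of code of your own. Each camera call takes 0.05 s, during which the arm holds its last target. There are 200 camera calls.

## Working session

There is one attempt and no reset: what is moved stays moved. The work goes in short steps, Python scripts to look and compute and a tool call to move; the robot and the scene stay as the last step left them, time stands still between calls to the robot, and variables do not carry over. Pictures are saved under pics/ and viewed, at most 14 in all, crops included, and the job is handed in when it is done.

Besides the shell and the picture viewer there is one more tool, called after ">>>" as name([rows], argument=value, ...), one row to a line, values as JSON. arm_command: Moves the arm, as the interface text tells. Its arguments: {"type":"object","properties":{"increments":{"type":"array"},"hand":{"type":"number"},"grip_force":{"type":"number"}},"required":["increments"]}

```bash
mkdir -p pics; cat > h.py <<'E'
import numpy as np, cv2
from scipy.spatial.transform import Rotation as R
from rig import bot
def cloud(name):
    c=bot.camera(name); z=c["range_z"]; K=np.array(c["mtx"]); v,u=np.indices(z.shape)
    p=np.stack([(u-K[0,2])/K[0,0]*z,-(v-K[1,2])/K[1,1]*z,-z],-1)
    a=np.array(c["attitude"])
    M=a if a.shape==(3,3) else R.from_euler("xyz",a,degrees=True).as_matrix()
    P=p@M.T+np.array(c["xyz"]); P[z<=0]=np.nan
    return c["image"],P,c
E
python3 - <<'E'
from h import *
print(bot.state())
for n in("scene","side"):
    im,P,c=cloud(n); cv2.imwrite(f"pics/{n}0.png",im[:,:,::-1]); print(n,c["xyz"],c["attitude"],c["mtx"],[k for k in c])
    np.save(n+".npy",P)
    print(np.nanpercentile(P[...,2],[1,10,50,90,99]))
E
```

```text
{'time_s': 0.0, 'joints': array([ 6.43723755e+01,  2.83158385e+01,  7.71283547e+01, -7.36212578e-04,
        7.46261284e+01, -5.47243269e+00]), 'qvel': array([ 0.08417718, -0.06561773,  0.01627902, -0.03518183, -0.02514052,
        0.11097108]), 'tau': array([ 3.32573924e-03, -8.78818202e+01, -3.81861734e+01,  7.09445332e-02,
        5.32980810e-02, -1.06452558e-04]), 'tcp_pos': array([0.21518372, 0.58635409, 0.19002068]), 'tool_rot': array([-1.79929931e+02, -5.99995093e-03,  1.59845000e+02]), 'force': array([0.70750759, 0.20276794, 0.93652066]), 'wrist_torque': array([ 0.04877757,  0.00233057, -0.00042477]), 'grip_force': 0.0, 'grip_width': 0.9995054776342054}
scene [0.89182351 0.51247263 1.04062969] [ 2.99149048e+01 -1.17662442e-01  1.49347492e+02] [[450.77955468   0.         283.33542957]
 [  0.         450.77955468 210.66288566]
 [  0.           0.           1.        ]] ['image', 'range_z', 'mtx', 'xyz', 'attitude']
[-7.54906852e-01 -7.44264622e-01  6.30456825e-04  2.10632552e-02
  3.47644418e-01]
side [ 0.21046209 -0.4283563   0.57665913] [ 4.74539219e+01  9.32312080e-03 -3.96493149e+01] [[386.66721357   0.         281.35595251]
 [  0.         386.66721357 206.40130388]
 [  0.           0.           1.        ]] ['image', 'range_z', 'mtx', 'xyz', 'attitude']
[-3.88247077e-01 -1.90094896e-01  1.11297848e-04  2.00296568e-02
  1.48438179e-01]
```

View pics/scene0.png

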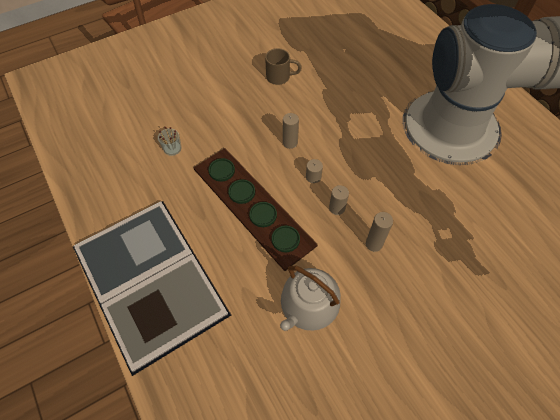

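View pics/side0.png

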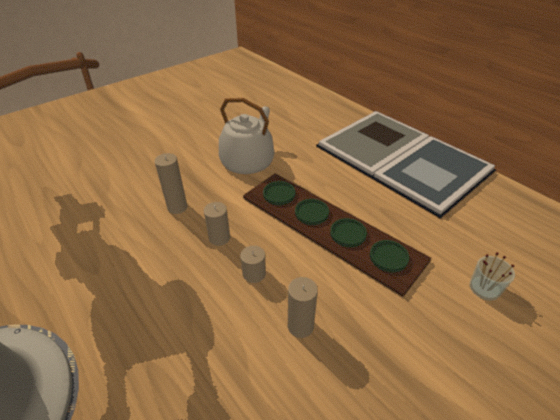

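The scene view shows the teapot at (310,300) at the board's +y end and the jar at (170,140) at the other. The dishes run from (285,238) by the teapot to (222,168). The candles are at (290,130), (314,171), (339,200) and (378,232), with a mug at (278,65). The side view agrees. Next I'll measure them.

```bash
python3 - <<'E'
from h import *
from scipy.optimize import least_squares
from scipy.ndimage import label
ims={n:cv2.imread(f"pics/{n}0.png")[:,:,::-1].astype(int) for n in("scene","side")}
PS={n:np.load(n+".npy") for n in ims}
tops={"scene":{"c":(290,118),"a":(314,165),"b":(339,191),"d":(381,218)},"side":{"c":(302,288),"a":(253,255),"b":(217,210),"d":(168,160)}}
H=dict(a=.055,b=.08,c=.105,d=.13)
def circ(xy,r=None):
    f=(lambda q:np.hypot(*(xy-q[:2]).T)-(r or q[2]))
    q=least_squares(f,[*xy.mean(0),r or .03],loss="soft_l1",f_scale=.002).x; return q
for n in ims:
    P=PS[n];im=ims[n]
    for k,(u,v) in tops[n].items():
        p=P[v,u]; m=(np.hypot(P[...,0]-p[0],P[...,1]-p[1])<.045)&(abs(P[...,2]-H[k])<.006)
        q=P[m]; (cx,cy),r=cv2.minEnclosingCircle(q[:,:2].astype(np.float32))
        print(n,k,"pix",p.round(3),"top z",np.median(q[:,2]).round(4),"ctr",round(cx,4),round(cy,4),"mean",q.mean(0)[:2].round(4),"r",round(r,4),len(q))
    g=(im[...,1]>im[...,0]+8)&(im[...,1]>im[...,2]+3)&(im.sum(2)<260)&(P[...,2]>.005)&(P[...,2]<.035)
    L,N=label(g)
    for i in range(1,N+1):
        if (L==i).sum()>150:
            q=P[L==i]; (cx,cy),r=cv2.minEnclosingCircle(q[:,:2].astype(np.float32))
            print(n,"dish",round(cx,4),round(cy,4),"r",round(r,4),"mean",q.mean(0).round(4))
    m=(P[...,2]>.03)&(P[...,2]<.2)&(P[...,0]>.2)&(P[...,0]<.9)&(abs(P[...,1])<.6)
    L,N=label(m)
    for i in range(1,N+1):
        if (L==i).sum()>100:
            q=P[L==i]; print(n,"blob",q.min(0).round(3),q.max(0).round(3),(L==i).sum())
E
```

```text
scene c pix [ 0.453 -0.189  0.107] top z 0.1055 ctr 0.452 -0.1886 mean [ 0.4531 -0.1866] r 0.024 169
scene a pix [ 0.458 -0.055  0.053] top z 0.0553 ctr 0.4589 -0.0542 mean [ 0.4584 -0.0516] r 0.0241 183
scene b pix [0.459 0.061 0.081] top z 0.0802 ctr 0.4581 0.0634 mean [0.4589 0.0652] r 0.0234 216
scene d pix [0.439 0.195 0.131] top z 0.1303 ctr 0.4366 0.2005 mean [0.4376 0.2009] r 0.0225 263
scene dish 0.6718 -0.1921 r 0.0368 mean [ 0.671  -0.1926  0.0189]
scene dish 0.6561 -0.1016 r 0.037 mean [ 0.656  -0.1017  0.0188]
scene dish 0.6408 -0.0106 r 0.0366 mean [ 0.6416 -0.0111  0.019 ]
scene dish 0.627 0.0808 r 0.0358 mean [0.6273 0.0799 0.019 ]
scene blob [ 0.29 -0.48  0.03] [ 0.386 -0.392  0.085] 656
scene blob [ 0.431 -0.21   0.03 ] [ 0.475 -0.165  0.119] 421
scene blob [ 0.725 -0.374  0.03 ] [ 0.784 -0.311  0.074] 330
scene blob [ 0.437 -0.077  0.03 ] [ 0.48  -0.029  0.06 ] 249
scene blob [0.435 0.041 0.03 ] [0.48  0.087 0.086] 365
scene blob [0.415 0.179 0.03 ] [0.459 0.223 0.136] 612
scene blob [0.596 0.185 0.03 ] [0.762 0.318 0.17 ] 3057
side c pix [ 0.448 -0.189  0.107] top
[... 258 characters left out ...]
324
side d pix [0.436 0.194 0.129] top z 0.1298 ctr 0.4334 0.1987 mean [0.4316 0.1954] r 0.0227 273
side dish 0.6235 0.0782 r 0.0371 mean [0.6238 0.079  0.0183]
side dish 0.6378 -0.0133 r 0.0361 mean [ 0.6384 -0.0119  0.0183]
side dish 0.6506 -0.1028 r 0.0363 mean [ 0.6528 -0.1029  0.0184]
side dish 0.667 -0.1927 r 0.0366 mean [ 0.6668 -0.1938  0.0184]
side blob [0.588 0.179 0.03 ] [0.755 0.308 0.17 ] 2663
side blob [0.411 0.175 0.03 ] [0.455 0.221 0.138] 1067
side blob [0.432 0.04  0.03 ] [0.476 0.085 0.088] 692
side blob [ 0.433 -0.076  0.03 ] [ 0.476 -0.033  0.062] 569
side blob [ 0.722 -0.373  0.03 ] [ 0.781 -0.314  0.073] 1006
side blob [ 0.427 -0.212  0.03 ] [ 0.47  -0.167  0.114] 1328
```

The measurements are consistent: top heights are within 0.5 mm and dish spacing is 92 mm. The two cameras differ by about 3 mm in x, so I'll use the average of the two. The closing axis goes across the row at yaw 99°. I'll start by moving above candle d.

The rows are not in the units I measure in: shifts go in shares of 50 cm and turns go in shares of pi rad. I convert before sending: -0.34 m / 0.5 = -0.68, -0.306 m / 0.5 = -0.612, 60.8 degrees / 180 = 0.3378.

>>> arm_command([
  [[-0.068, -0.058, 0], [0, 0, 0.0333]],
  [[-0.136, -0.116, 0], [0, 0, 0.0667]],
  [[-0.204, -0.172, 0], [0, 0, 0.1]],
  [[-0.272, -0.23, 0], [0, 0, 0.1333]],
  [[-0.34, -0.288, 0], [0, 0, 0.1667]],
  [[-0.408, -0.346, 0], [0, 0, 0.2]],
  [[-0.476, -0.404, 0], [0, 0, 0.2333]],
  [[-0.544, -0.46, 0], [0, 0, 0.2667]],
  [[-0.612, -0.518, 0], [0, 0, 0.3]],
  [[-0.68, -0.576, 0], [0, 0, 0.3378]],
  [[-0.68, -0.576, 0], [0, 0, 0.3378]],
  [[-0.68, -0.576, 0], [0, 0, 0.3378]],
], hand=1, grip_force=15)

```text
time_s: 1.6
tcp_pos: [0.435, 0.1993, 0.1905]
tool_rot: [-180.0, -0.0, 99.1]
force: [0.4, 0.1, -0.2]
grip_width: 1.004
grip_force: 0.0
```

```bash
cat >> h.py <<'E'
def wcloud():
    s=bot.state(); c=bot.camera("wrist"); z=c["range_z"]; K=np.array(c["mtx"]); v,u=np.indices(z.shape)
    a=(u-K[0,2])/K[0,0]; b=(v-K[1,2])/K[1,1]; th=np.hypot(a,b); k=np.tan(np.minimum(th,1.5))/np.maximum(th,1e-9)
    p=np.stack([a*k*z,-b*k*z,-z,np.ones_like(z)],-1)
    t=(p@np.array(c["hand_eye"]).T)[...,:3]
    P=t@R.from_euler("xyz",s["tool_rot"],degrees=True).as_matrix().T+s["tcp_pos"]; P[z<=0]=np.nan
    return c["image"],P,s
def top(P,x,y,h,rad=.045):
    m=(np.hypot(P[...,0]-x,P[...,1]-y)<rad)&(abs(P[...,2]-h)<.004); q=P[m]
    if len(q)<10: return None
    (cx,cy),r=cv2.minEnclosingCircle(q[:,:2].astype(np.float32)); return np.array([cx,cy,np.median(q[:,2]),r,len(q)]).round(4)
E
python3 - <<'E'
from h import *
im,P,s=wcloud(); cv2.imwrite("pics/w0.png",im[:,:,::-1])
for n,x,y,h in (("d",.435,.1995,.13),("b",.4567,.063,.08),("a",.457,-.0545,.055),("c",.45,-.189,.105)): print(n,top(P,x,y,h))
for x,y in((.6255,.0795),(.6395,-.0118),(.6537,-.1022)):
    m=(np.hypot(P[...,0]-x,P[...,1]-y)<.042)&(P[...,2]>.0195)&(P[...,2]<.027)
    q=P[m]; print(len(q), cv2.minEnclosingCircle(q[:,:2].astype(np.float32)) if len(q) else 0, np.median(q[:,2]) if len(q) else 0)
E
```

```text
d [4.339e-01 1.996e-01 1.305e-01 2.200e-02 2.127e+03]
b [4.551e-01 6.400e-02 8.060e-02 2.220e-02 8.960e+02]
a None
c None
0 0 0
0 0 0
72 ((0.6724219918251038, -0.11820337176322937), 0.021512506529688835) 0.022837241764389643
```

View pics/w0.png

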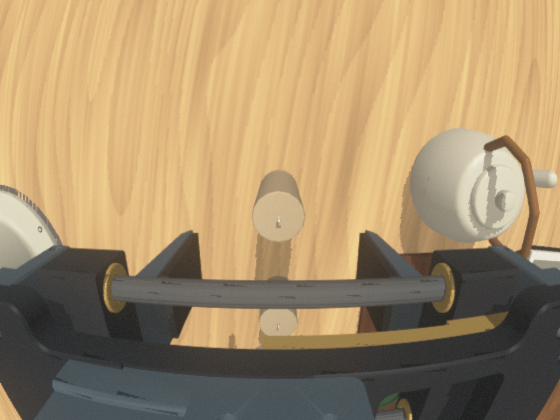

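Candle d's top is at (278,213), midway between the fingers, and the wrist camera agrees with the fused position to 1 mm. Descending.

Converted, 0.115 m / 0.5 = 0.23, -0.001 m / 0.5 = -0.002.

>>> arm_command([
  [[0, -0.002, 0.05], [0, 0, 0]],
  [[0, -0.002, 0.1], [0, 0, 0]],
  [[0, -0.002, 0.15], [0, 0, 0]],
  [[0, -0.002, 0.2], [0, 0, 0]],
  [[0, -0.002, 0.23], [0, 0, 0]],
  [[0, -0.002, 0.23], [0, 0, 0]],
])

```text
time_s: 2.4
tcp_pos: [0.4332, 0.1997, 0.0749]
tool_rot: [-179.9, 0.0, 99.2]
force: [-0.3, -0.4, 0.6]
grip_width: 1.002
grip_force: 0.0
```

>>> arm_command([
  [[0, 0, 0], [0, 0, 0]],
  [[0, 0, 0], [0, 0, 0]],
  [[0, 0, 0], [0, 0, 0]],
  [[0, 0, 0], [0, 0, 0]],
  [[0, 0, 0], [0, 0, 0]],
  [[0, 0, 0], [0, 0, 0]],
  [[0, 0, 0], [0, 0, 0]],
  [[0, 0, 0], [0, 0, 0]],
], hand=0, grip_force=20)

```text
time_s: 3.4
tcp_pos: [0.4344, 0.1991, 0.0757]
tool_rot: [180.0, -0.0, 99.0]
force: [0.2, -0.1, 2.3]
grip_width: 0.477
grip_force: 20.0
```

Converted, 0.1704 m / 0.5 = 0.3408, -0.05 m / 0.5 = -0.1.

>>> arm_command([
  [[0, 0, -0.04], [0, 0, 0]],
  [[0, 0, -0.1], [0, 0, 0]],
  [[-0.03, 0.034, -0.1], [0, 0, 0]],
  [[-0.074, 0.086, -0.1], [0, 0, 0]],
  [[-0.124, 0.144, -0.1], [0, 0, 0]],
  [[-0.174, 0.2, -0.1], [0, 0, 0]],
  [[-0.224, 0.258, -0.1], [0, 0, 0]],
  [[-0.264, 0.304, -0.1], [0, 0, 0]],
  [[-0.286, 0.33, -0.1], [0, 0, 0]],
  [[-0.296, 0.3408, -0.1], [0, 0, 0]],
  [[-0.296, 0.3408, -0.1], [0, 0, 0]],
  [[-0.296, 0.3408, -0.1], [0, 0, 0]],
])

```text
time_s: 4.9
tcp_pos: [0.6251, 0.0802, 0.1256]
tool_rot: [-180.0, -0.0, 99.1]
force: [0.2, -0.2, -2.1]
grip_width: 0.474
grip_force: 20.0
```

```bash
python3 - <<'E'
from h import *
s=bot.state();print(s["tcp_pos"],s["tool_rot"],s["grip_width"])
im,P,c=cloud("side"); cv2.imwrite("pics/s1.png",im[:,:,::-1])
for n in("side","scene"):
    P=P if n=="side" else cloud(n)[1]
    x,y=s["tcp_pos"][:2]
    m=(np.hypot(P[...,0]-x,P[...,1]-y)<.035)&(P[...,2]>.06)&(P[...,2]<.115)&(P[...,2]>.02); q=P[m]
    for z0 in(.05,.07,.09,.11):
        w=q[abs(q[:,2]-z0)<.008]
        if len(w)>5: print(n,z0,w.min(0),w.max(0),len(w))
E
```

```text
[0.62509836 0.08020045 0.12560127] [-1.79972327e+02 -7.87920712e-03  9.90783492e+01] 0.47381418402502173
side 0.07 [0.60115277 0.05822207 0.06258437] [0.63567058 0.09509789 0.07790988] 117
side 0.09 [0.60115154 0.05867007 0.08200375] [0.6354379  0.09372866 0.0979844 ] 127
side 0.11 [0.60029251 0.05825717 0.10201391] [0.63535052 0.09100444 0.11487831] 110
scene 0.07 [0.61408211 0.07125336 0.06303821] [0.64851597 0.10368116 0.07793942] 50
scene 0.09 [0.60921617 0.07329043 0.08269598] [0.64888008 0.10397552 0.09773656] 53
scene 0.11 [0.61073632 0.07338022 0.1024497 ] [0.64828422 0.1033167  0.11453782] 44
```

View pics/s1.png

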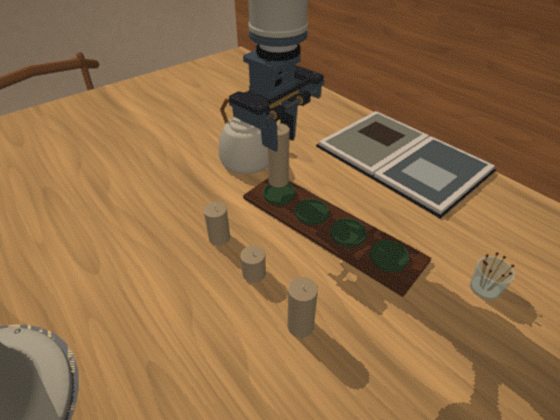

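The candle hangs upright over dish_1 at (279,193). Lowering 33 mm to the dish floor.

Converted, 0.0335 m / 0.5 = 0.067, 0.033 m / 0.5 = 0.066.

>>> arm_command([
  [[0, 0, 0.024], [0, 0, 0]],
  [[0, 0, 0.044], [0, 0, 0]],
  [[0, 0, 0.054], [0, 0, 0]],
  [[0, 0, 0.06], [0, 0, 0]],
  [[0, 0, 0.064], [0, 0, 0]],
  [[0, 0, 0.066], [0, 0, 0]],
  [[0, 0, 0.067], [0, 0, 0]],
  [[0, 0, 0.067], [0, 0, 0]],
])

```text
time_s: 6.0
tcp_pos: [0.6261, 0.0797, 0.0927]
tool_rot: [180.0, 0.0, 99.0]
force: [-1.6, -0.1, 5.5]
grip_width: 0.483
grip_force: 20.0
```

Contact felt. Releasing and retreating upward.

Converted, -0.11 m / 0.5 = -0.22, -0.07 m / 0.5 = -0.14.

>>> arm_command([
  [[0, 0, 0], [0, 0, 0]],
  [[0, 0, 0], [0, 0, 0]],
  [[0, 0, 0], [0, 0, 0]],
  [[0, 0, 0], [0, 0, 0]],
  [[0, 0, 0], [0, 0, 0]],
  [[0, 0, -0.06], [0, 0, 0]],
  [[0, 0, -0.14], [0, 0, 0]],
  [[0, 0, -0.22], [0, 0, 0]],
  [[0, 0, -0.22], [0, 0, 0]],
  [[0, 0, -0.22], [0, 0, 0]],
], hand=1)

```text
time_s: 7.25
tcp_pos: [0.6255, 0.0797, 0.2015]
tool_rot: [-180.0, -0.0, 99.0]
force: [-0.1, 0.8, -0.4]
grip_width: 0.996
grip_force: 0.0
```

```bash
cat >> h.py <<'E'
def chk(x,y,h):
    for n in("scene","side"): print(n,top(cloud(n)[1],x,y,h))
    print("wrist",top(wcloud()[1],x,y,h))
def go(x,y,z):  # world target -> tool shift (yaw 99.044, tool down) from measured pose
    s=bot.state(); print("shift",(R.from_euler("xyz",[180,0,99.044],degrees=True).inv().apply(np.array([x,y,z])-s["tcp_pos"])).round(4),s["tcp_pos"].round(4))
E
python3 - <<'E'
from h import *
chk(.6255,.0795,.147); go(.4495,-.189,.2025)
E
```

```text
scene [6.275e-01 8.180e-02 1.473e-01 2.260e-02 2.550e+02]
side [6.238e-01 7.940e-02 1.469e-01 2.190e-02 2.330e+02]
wrist [6.256e-01 8.020e-02 1.474e-01 2.210e-02 2.232e+03]
shift [-0.2377 -0.2157 -0.0016] [0.6252 0.0797 0.2009]
```

Candle d stands flat, with its top at 147 mm and centred. Next is candle c.

Converted, -0.2377 m / 0.5 = -0.4754, -0.216 m / 0.5 = -0.432.

>>> arm_command([
  [[-0.03, -0.028, 0], [0, 0, 0]],
  [[-0.09, -0.082, 0], [0, 0, 0]],
  [[-0.16, -0.146, 0], [0, 0, 0]],
  [[-0.23, -0.208, 0], [0, 0, 0]],
  [[-0.3, -0.272, 0], [0, 0, 0]],
  [[-0.37, -0.336, 0], [0, 0, 0]],
  [[-0.43, -0.39, 0], [0, 0, 0]],
  [[-0.46, -0.418, 0], [0, 0, 0]],
  [[-0.4754, -0.432, 0], [0, 0, 0]],
  [[-0.4754, -0.432, 0], [0, 0, 0]],
  [[-0.4754, -0.432, 0], [0, 0, 0]],
])

```text
time_s: 8.78
tcp_pos: [0.4501, -0.1885, 0.202]
tool_rot: [-180.0, -0.0, 99.1]
force: [-0.7, -0.5, -0.5]
grip_width: 0.996
grip_force: 0.0
```

```bash
python3 - <<'E'
from h import *
im,P,s=wcloud(); t=top(P,.4495,-.189,.105); print(t); print(top(P,.4565,-.0545,.055)); go(t[0],t[1],.056)
E
```

```text
[ 4.498e-01 -1.894e-01  1.054e-01  2.220e-02  1.668e+03]
[ 4.556e-01 -5.440e-02  5.540e-02  2.220e-02  1.293e+03]
shift [-0.0009 -0.0005  0.146 ] [ 0.4502 -0.1884  0.202 ]
```

Converted, 0.146 m / 0.5 = 0.292, 0.13 m / 0.5 = 0.26.

>>> arm_command([
  [[-0.002, 0, 0.06], [0, 0, 0]],
  [[-0.002, 0, 0.13], [0, 0, 0]],
  [[-0.002, 0, 0.2], [0, 0, 0]],
  [[-0.002, 0, 0.26], [0, 0, 0]],
  [[-0.002, 0, 0.292], [0, 0, 0]],
  [[-0.002, 0, 0.292], [0, 0, 0]],
])

```text
time_s: 9.57
tcp_pos: [0.4497, -0.1891, 0.0552]
tool_rot: [-179.9, -0.1, 99.1]
force: [0.4, 0.6, 0.9]
grip_width: 0.998
grip_force: 0.0
```

>>> arm_command([
  [[0, 0, 0], [0, 0, 0]],
  [[0, 0, 0], [0, 0, 0]],
  [[0, 0, 0], [0, 0, 0]],
  [[0, 0, 0], [0, 0, 0]],
  [[0, 0, 0], [0, 0, 0]],
  [[0, 0, 0], [0, 0, 0]],
  [[0, 0, 0], [0, 0, 0]],
  [[0, 0, 0], [0, 0, 0]],
], hand=0)

```text
time_s: 10.58
tcp_pos: [0.4501, -0.1901, 0.0562]
tool_rot: [180.0, 0.0, 99.0]
force: [1.0, 0.6, 3.8]
grip_width: 0.478
grip_force: 20.0
```

```bash
python3 - <<'E'
from h import *
go(.6395,-.0118,.106)
E
```

```text
shift [ 0.1463  0.215  -0.0498] [ 0.4501 -0.1901  0.0562]
```

Converted, 0.215 m / 0.5 = 0.43, 0.207 m / 0.5 = 0.414.

>>> arm_command([
  [[0, 0, -0.04], [0, 0, 0]],
  [[0, 0, -0.1], [0, 0, 0]],
  [[0.03, 0.044, -0.1], [0, 0, 0]],
  [[0.074, 0.108, -0.1], [0, 0, 0]],
  [[0.122, 0.18, -0.1], [0, 0, 0]],
  [[0.17, 0.25, -0.1], [0, 0, 0]],
  [[0.218, 0.32, -0.1], [0, 0, 0]],
  [[0.26, 0.382, -0.1], [0, 0, 0]],
  [[0.282, 0.414, -0.1], [0, 0, 0]],
  [[0.292, 0.43, -0.1], [0, 0, 0]],
  [[0.292, 0.43, -0.1], [0, 0, 0]],
  [[0.292, 0.43, -0.1], [0, 0, 0]],
])

```text
time_s: 12.08
tcp_pos: [0.6387, -0.0128, 0.1061]
tool_rot: [-180.0, 0.0, 99.0]
force: [-0.3, -0.8, -1.5]
grip_width: 0.478
grip_force: 20.0
```

Converted, 0.0335 m / 0.5 = 0.067, 0.033 m / 0.5 = 0.066.

>>> arm_command([
  [[0, 0, 0.024], [0, 0, 0]],
  [[0, 0, 0.044], [0, 0, 0]],
  [[0, 0, 0.054], [0, 0, 0]],
  [[0, 0, 0.06], [0, 0, 0]],
  [[0, 0, 0.064], [0, 0, 0]],
  [[0, 0, 0.066], [0, 0, 0]],
  [[0, 0, 0.067], [0, 0, 0]],
  [[0, 0, 0.067], [0, 0, 0]],
])

```text
time_s: 13.08
tcp_pos: [0.6397, -0.012, 0.0732]
tool_rot: [180.0, 0.0, 99.0]
force: [-1.3, 0.6, 4.4]
grip_width: 0.475
grip_force: 20.0
```

Converted, -0.11 m / 0.5 = -0.22, -0.07 m / 0.5 = -0.14.

>>> arm_command([
  [[0, 0, 0], [0, 0, 0]],
  [[0, 0, 0], [0, 0, 0]],
  [[0, 0, 0], [0, 0, 0]],
  [[0, 0, 0], [0, 0, 0]],
  [[0, 0, 0], [0, 0, 0]],
  [[0, 0, -0.06], [0, 0, 0]],
  [[0, 0, -0.14], [0, 0, 0]],
  [[0, 0, -0.22], [0, 0, 0]],
  [[0, 0, -0.22], [0, 0, 0]],
  [[0, 0, -0.22], [0, 0, 0]],
], hand=1)

```text
time_s: 14.32
tcp_pos: [0.639, -0.012, 0.182]
tool_rot: [-180.0, -0.0, 99.0]
force: [-0.2, -0.4, -0.2]
grip_width: 1.0
grip_force: 0.0
```

```bash
python3 - <<'E'
from h import *
chk(.6395,-.0118,.122); go(.4555,.0637,.183)
E
```

```text
scene [ 6.415e-01 -1.050e-02  1.223e-01  2.320e-02  2.250e+02]
side [ 6.375e-01 -1.190e-02  1.219e-01  2.240e-02  2.700e+02]
wrist [ 6.389e-01 -1.120e-02  1.224e-01  2.200e-02  2.144e+03]
shift [ 0.1035 -0.1691 -0.0016] [ 0.6388 -0.012   0.1814]
```

Candle c stands flat. Next is candle b.

Converted, -0.169 m / 0.5 = -0.338, 0.1035 m / 0.5 = 0.207.

>>> arm_command([
  [[0.02, -0.032, 0], [0, 0, 0]],
  [[0.056, -0.092, 0], [0, 0, 0]],
  [[0.096, -0.156, 0], [0, 0, 0]],
  [[0.136, -0.222, 0], [0, 0, 0]],
  [[0.174, -0.284, 0], [0, 0, 0]],
  [[0.196, -0.32, 0], [0, 0, 0]],
  [[0.207, -0.338, 0], [0, 0, 0]],
  [[0.207, -0.338, 0], [0, 0, 0]],
  [[0.207, -0.338, 0], [0, 0, 0]],
])

```text
time_s: 15.6
tcp_pos: [0.4571, 0.0634, 0.1825]
tool_rot: [180.0, 0.0, 99.0]
force: [0.2, -0.7, 0.3]
grip_width: 1.0
grip_force: 0.0
```

```bash
python3 - <<'E'
from h import *
im,P,s=wcloud(); t=top(P,.4555,.0637,.08); print(t); go(t[0],t[1],.033)
E
```

```text
[4.554e-01 6.320e-02 8.050e-02 2.210e-02 1.620e+03]
shift [ 1.000e-04 -1.700e-03  1.495e-01] [0.4571 0.0633 0.1825]
```

>>> arm_command([
  [[0, -0.002, 0.06], [0, 0, 0]],
  [[0, -0.002, 0.13], [0, 0, 0]],
  [[0, -0.002, 0.2], [0, 0, 0]],
  [[0, -0.002, 0.264], [0, 0, 0]],
  [[0, -0.002, 0.299], [0, 0, 0]],
  [[0, -0.002, 0.299], [0, 0, 0]],
])

```text
time_s: 16.4
tcp_pos: [0.455, 0.0632, 0.0321]
tool_rot: [-179.9, -0.0, 99.0]
force: [-0.8, 0.5, 1.5]
grip_width: 1.002
grip_force: 0.0
```

>>> arm_command([
  [[0, 0, 0], [0, 0, 0]],
  [[0, 0, 0], [0, 0, 0]],
  [[0, 0, 0], [0, 0, 0]],
  [[0, 0, 0], [0, 0, 0]],
  [[0, 0, 0], [0, 0, 0]],
  [[0, 0, 0], [0, 0, 0]],
  [[0, 0, 0], [0, 0, 0]],
  [[0, 0, 0], [0, 0, 0]],
], hand=0)

```text
time_s: 17.4
tcp_pos: [0.4554, 0.0635, 0.0332]
tool_rot: [180.0, 0.0, 99.0]
force: [0.2, -0.6, 4.5]
grip_width: 0.482
grip_force: 20.0
```

```bash
python3 - <<'E'
from h import *
go(.653,-.1022,.133)
E
```

```text
shift [-0.1947  0.1691 -0.0998] [0.4554 0.0635 0.0332]
```

Converted, -0.1947 m / 0.5 = -0.3894, -0.06 m / 0.5 = -0.12.

>>> arm_command([
  [[0, 0, -0.04], [0, 0, 0]],
  [[0, 0, -0.12], [0, 0, 0]],
  [[0, 0, -0.18], [0, 0, 0]],
  [[-0.04, 0, -0.2], [0, 0, 0]],
  [[-0.11, 0, -0.2], [0, 0, 0]],
  [[-0.19, 0, -0.2], [0, 0, 0]],
  [[-0.27, 0.01, -0.2], [0, 0, 0]],
  [[-0.34, 0.04, -0.2], [0, 0, 0]],
  [[-0.38, 0.09, -0.2], [0, 0, 0]],
  [[-0.3894, 0.16, -0.2], [0, 0, 0]],
  [[-0.3894, 0.23, -0.2], [0, 0, 0]],
  [[-0.3894, 0.29, -0.2], [0, 0, 0]],
])

```text
time_s: 18.9
tcp_pos: [0.6299, -0.1059, 0.1326]
tool_rot: [-180.0, -0.0, 99.0]
force: [-0.3, 0.4, -0.8]
grip_width: 0.479
grip_force: 20.0
```

Converted, 0.0835 m / 0.5 = 0.167, 0.083 m / 0.5 = 0.166.

>>> arm_command([
  [[0, 0.034, 0], [0, 0, 0]],
  [[0, 0.048, 0.04], [0, 0, 0]],
  [[0, 0.048, 0.09], [0, 0, 0]],
  [[0, 0.048, 0.128], [0, 0, 0]],
  [[0, 0.048, 0.148], [0, 0, 0]],
  [[0, 0.048, 0.158], [0, 0, 0]],
  [[0, 0.048, 0.164], [0, 0, 0]],
  [[0, 0.048, 0.166], [0, 0, 0]],
  [[0, 0.048, 0.167], [0, 0, 0]],
  [[0, 0.048, 0.167], [0, 0, 0]],
])

```text
time_s: 20.15
tcp_pos: [0.6531, -0.1023, 0.0502]
tool_rot: [180.0, 0.0, 99.0]
force: [-0.5, -0.3, 5.9]
grip_width: 0.477
grip_force: 20.0
```

>>> arm_command([
  [[0, 0, 0], [0, 0, 0]],
  [[0, 0, 0], [0, 0, 0]],
  [[0, 0, 0], [0, 0, 0]],
  [[0, 0, 0], [0, 0, 0]],
  [[0, 0, 0], [0, 0, 0]],
  [[0, 0, -0.06], [0, 0, 0]],
  [[0, 0, -0.14], [0, 0, 0]],
  [[0, 0, -0.22], [0, 0, 0]],
  [[0, 0, -0.24], [0, 0, 0]],
  [[0, 0, -0.24], [0, 0, 0]],
], hand=1)

```text
time_s: 21.4
tcp_pos: [0.6529, -0.1023, 0.1698]
tool_rot: [180.0, 0.0, 99.0]
force: [-0.2, -0.3, -0.8]
grip_width: 0.997
grip_force: 0.0
```

```bash
python3 - <<'E'
from h import *
chk(.653,-.1022,.097); go(.4556,-.0544,.17)
E
```

```text
scene [ 6.559e-01 -1.015e-01  9.720e-02  2.360e-02  2.000e+02]
side [ 6.518e-01 -1.029e-01  9.700e-02  2.340e-02  3.120e+02]
wrist [ 6.529e-01 -1.024e-01  9.740e-02  2.200e-02  1.971e+03]
shift [ 0.078  -0.1865 -0.0019] [ 0.652  -0.1021  0.1681]
```

Candle b stands flat. Last is candle a.

Converted, -0.187 m / 0.5 = -0.374, 0.078 m / 0.5 = 0.156.

>>> arm_command([
  [[0.016, -0.036, 0], [0, 0, 0]],
  [[0.042, -0.1, 0], [0, 0, 0]],
  [[0.072, -0.172, 0], [0, 0, 0]],
  [[0.102, -0.244, 0], [0, 0, 0]],
  [[0.132, -0.316, 0], [0, 0, 0]],
  [[0.15, -0.356, 0], [0, 0, 0]],
  [[0.156, -0.374, 0], [0, 0, 0]],
  [[0.156, -0.374, 0], [0, 0, 0]],
  [[0.156, -0.374, 0], [0, 0, 0]],
])

```text
time_s: 22.68
tcp_pos: [0.4568, -0.0549, 0.1695]
tool_rot: [180.0, 0.0, 99.0]
force: [0.1, 0.0, -0.6]
grip_width: 1.003
grip_force: 0.0
```

```bash
python3 - <<'E'
from h import *
im,P,s=wcloud(); t=top(P,.4556,-.0544,.055); print(t); go(t[0],t[1],.016)
E
```

```text
[ 4.555e-01 -5.340e-02  5.540e-02  2.200e-02  1.515e+03]
shift [ 0.0016 -0.001   0.1535] [ 0.4567 -0.0549  0.1695]
```

>>> arm_command([
  [[0.002, -0.002, 0.06], [0, 0, 0]],
  [[0.002, -0.002, 0.13], [0, 0, 0]],
  [[0.002, -0.002, 0.2], [0, 0, 0]],
  [[0.002, -0.002, 0.27], [0, 0, 0]],
  [[0.002, -0.002, 0.3], [0, 0, 0]],
  [[0.002, -0.002, 0.307], [0, 0, 0]],
  [[0.002, -0.002, 0.307], [0, 0, 0]],
])

```text
time_s: 23.6
tcp_pos: [0.4552, -0.0539, 0.0163]
tool_rot: [180.0, 0.0, 99.0]
force: [0.2, -0.6, 1.2]
grip_width: 1.0
grip_force: 0.0
```

>>> arm_command([
  [[0, 0, 0], [0, 0, 0]],
  [[0, 0, 0], [0, 0, 0]],
  [[0, 0, 0], [0, 0, 0]],
  [[0, 0, 0], [0, 0, 0]],
  [[0, 0, 0], [0, 0, 0]],
  [[0, 0, 0], [0, 0, 0]],
  [[0, 0, 0], [0, 0, 0]],
  [[0, 0, 0], [0, 0, 0]],
], hand=0)

```text
time_s: 24.6
tcp_pos: [0.4547, -0.0538, 0.0161]
tool_rot: [180.0, 0.0, 99.0]
force: [-0.4, 0.9, 1.9]
grip_width: 0.476
grip_force: 20.0
```

```bash
python3 - <<'E'
from h import *
go(.668,-.193,.116)
E
```

```text
shift [-0.171   0.1887 -0.0999] [ 0.4547 -0.0538  0.0161]
```

Converted, -0.171 m / 0.5 = -0.342, 0.17 m / 0.5 = 0.34.

>>> arm_command([
  [[0, 0, -0.04], [0, 0, 0]],
  [[0, 0, -0.12], [0, 0, 0]],
  [[0, 0, -0.18], [0, 0, 0]],
  [[-0.04, 0, -0.2], [0, 0, 0]],
  [[-0.11, 0, -0.2], [0, 0, 0]],
  [[-0.19, 0.01, -0.2], [0, 0, 0]],
  [[-0.26, 0.04, -0.2], [0, 0, 0]],
  [[-0.31, 0.09, -0.2], [0, 0, 0]],
  [[-0.336, 0.15, -0.2], [0, 0, 0]],
  [[-0.342, 0.22, -0.2], [0, 0, 0]],
  [[-0.342, 0.29, -0.2], [0, 0, 0]],
  [[-0.342, 0.34, -0.2], [0, 0, 0]],
])

```text
time_s: 26.1
tcp_pos: [0.6505, -0.1956, 0.1157]
tool_rot: [-180.0, -0.0, 99.1]
force: [0.3, -0.3, -1.5]
grip_width: 0.477
grip_force: 20.0
```

Converted, 0.0835 m / 0.5 = 0.167, 0.083 m / 0.5 = 0.166.

>>> arm_command([
  [[0, 0.024, 0], [0, 0, 0]],
  [[0, 0.037, 0.04], [0, 0, 0]],
  [[0, 0.037, 0.09], [0, 0, 0]],
  [[0, 0.037, 0.128], [0, 0, 0]],
  [[0, 0.037, 0.148], [0, 0, 0]],
  [[0, 0.037, 0.158], [0, 0, 0]],
  [[0, 0.037, 0.164], [0, 0, 0]],
  [[0, 0.037, 0.166], [0, 0, 0]],
  [[0, 0.037, 0.167], [0, 0, 0]],
  [[0, 0.037, 0.167], [0, 0, 0]],
])

```text
time_s: 27.35
tcp_pos: [0.668, -0.1932, 0.0332]
tool_rot: [180.0, 0.0, 99.0]
force: [-0.4, -0.2, 3.2]
grip_width: 0.474
grip_force: 20.0
```

Converted, -0.17 m / 0.5 = -0.34, -0.15 m / 0.5 = -0.3.

>>> arm_command([
  [[0, 0, 0], [0, 0, 0]],
  [[0, 0, 0], [0, 0, 0]],
  [[0, 0, 0], [0, 0, 0]],
  [[0, 0, 0], [0, 0, 0]],
  [[0, 0, 0], [0, 0, 0]],
  [[0, 0, -0.06], [0, 0, 0]],
  [[0, 0, -0.14], [0, 0, 0]],
  [[0, 0, -0.22], [0, 0, 0]],
  [[0, 0, -0.3], [0, 0, 0]],
  [[0, -0.1, -0.34], [0, 0, 0]],
  [[0, -0.2, -0.34], [0, 0, 0]],
  [[0, -0.2, -0.34], [0, 0, 0]],
], hand=1)

```text
time_s: 28.85
tcp_pos: [0.566, -0.2089, 0.2032]
tool_rot: [-179.9, -0.0, 99.0]
force: [0.5, -0.3, 0.3]
grip_width: 0.998
grip_force: 0.0
```

```bash
python3 - <<'E'
from h import *
im,P,c=cloud("side"); cv2.imwrite("pics/end.png",im[:,:,::-1]); S=cloud("scene")[1]
for n,x,y,h in (("d",.6255,.0795,.147),("c",.6395,-.0118,.122),("b",.653,-.1022,.097),("a",.668,-.193,.072)): print(n,top(S,x,y,h),top(P,x,y,h))
print(bot.state()["force"])
E
```

```text
d [6.282e-01 8.060e-02 1.476e-01 2.260e-02 2.530e+02] [6.245e-01 8.010e-02 1.468e-01 2.300e-02 2.360e+02]
c [ 6.412e-01 -9.600e-03  1.225e-01  2.270e-02  2.220e+02] [ 6.373e-01 -1.180e-02  1.219e-01  2.220e-02  2.690e+02]
b [ 6.560e-01 -1.013e-01  9.730e-02  2.290e-02  1.990e+02] [ 6.442e-01 -9.330e-02  9.670e-02  1.780e-02  7.300e+01]
a [ 6.701e-01 -1.913e-01  7.270e-02  2.310e-02  1.770e+02] [ 6.659e-01 -1.929e-01  7.190e-02  2.250e-02  3.670e+02]
[-0.01235245 -0.77961802 -0.04146152]
```

View pics/end.png

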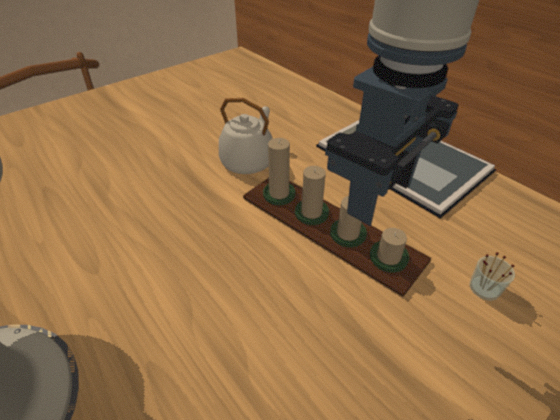

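All four candles stand in their dishes at (279,195), (312,212), (349,235) and (390,257), tallest by the teapot and shortest by the jar. The teapot and jar haven't moved, and the gripper is clear of everything.

```bash
python3 -c "
from rig import bot
print(bot.close_job())"
```

```text
the job is handed in; nothing more can be done
None
```

The four candles stand upright and flat in their dishes, tallest by the teapot down to shortest by the match jar; I handed the job in at about 29 s of the 93 s allowed, and the hand-in call returned no verdict.

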